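# Drive the stuck filter plug out of its block with the ejector rod

## Task

A filter plug is stuck in the bored block of the extraction stand. Take the ejector rod from its rest, push it straight down through the bore until its collar rests on the block so that the plug drops out into the tray below, then let go and leave the rod standing in the bore. Do not touch the plug with the gripper, and do not disturb the conical flask, the red-capped bottle or the petri dish.

Things in the scene. Friction and masses are not known exactly. Their poses are not given: they have to be found in the camera images.
- stand: Extraction stand, fixed: aluminium block 80 x 80 mm, 60 to 130 mm above the worktop, on two side plates (at its +y and -y, inner faces 62 mm apart) over a steel catch tray 130 x 130 mm, floor 6 mm thick, rim 20 mm high. A vertical bore runs through it. Origin: centre of the tray's underside, on the worktop, straight below the bore; z up. Place and heading vary; stand and rest may change sides.
- bore_top (a point): Centre of the bore's mouth on the block's top face, 130 mm above the worktop; z up. The upper 24.5 mm of the bore is a throat of 32 mm diameter with a 3 mm chamfer at the mouth; below, it is 40 mm wide and holds the plug under the step.
- plug: The stuck plug: loose white plastic cylinder, 38 mm in diameter, 30 mm high, bevelled at both ends, about 80 g. Origin: centre of its underside, z along its axis (up while seated). Seated, its underside is at about 74 mm and its top at about 104 mm height.
- plug_center (a point): The middle of the plug, 15 mm from its origin along its axis. Three sprung plungers at 74 mm height keep the plug in: driving it down past them takes about 10 to 20 N at first, then less; it falls free once its top is below about 78 mm height.
- rest: Rod rest, fixed to the worktop: a steel base 90 x 100 mm and a top plate 80 x 90 mm, whose upper face is 80 mm above the worktop, on two upright side plates. A 34 mm hole goes through the top plate. Origin: centre of the base's underside, on the worktop, straight below the hole; z up.
- rod: Ejector rod, about 220 g, hanging upright in the rest by its collar. From the tip up: steel shank 24 mm thick, 62 mm long, bevelled end; collar 50 mm in diameter (62 to 69 mm from the tip); round black handle 26 mm in diameter (69 to 128 mm). Origin: centre of the tip (lower end), z toward the handle. Origin height: 18 mm in the rest, 68 mm with the collar down on the block.
- conical_flask: Bystander: conical glass flask, 68 mm in diameter at the foot, 113 mm high, loose. Origin: centre of its underside.
- red_cap_bottle: Bystander: small bottle with red cap, 56 mm in diameter, 109 mm high, loose. Origin: centre of its underside.
- petri: Bystander: flat round petri dish, 61 mm in diameter, 15 mm high, loose. Origin: centre of its underside.
Mind the look-alikes: they are no part of the job. What is shaped like the rod but blue or orange is not meant.

How it is judged:
On the way, in this order (a step that is already met when the one before it is completed fails the run):
1. The rod's tip is in the bore while the plug is still seated (z of rod in the frame of stand below 0.127 m and horizontal distance between rod and stand below 0.012 m and z of plug_center in the frame of stand above 0.084 m), for 0.04 s.
2. The plug has been driven out of the block while the rod is in the bore (z of rod in the frame of stand below 0.09 m and horizontal distance between rod and stand below 0.012 m and z of plug_center in the frame of stand below 0.05 m), for 0.04 s.
At the end, for the whole second after the job is handed in: The plug lies in the stand's catch tray, at rest (its middle less than 45 mm above the worktop and within 75 mm of the bore's axis); the rod stands still in the bore, its collar down on the block to within 4 mm and upright to within 0.08 rad, released (z of rod in the frame of stand below 0.072 m and horizontal distance between rod and stand below 0.008 m and angle between rod's own z axis and vertical below 0.08 rad and linear speed of rod below 0.02 m/s and z of plug_center in the frame of stand below 0.045 m and horizontal distance between plug_center and stand below 0.075 m and linear speed of plug below 0.05 m/s); the robot touches nothing.
It fails at once if The gripper touches the plug (contact force between any of the fingers, the arm and plug above 0.5 N).
It fails at once if A bystander (conical flask, red-capped bottle, petri dish) is moved by more than 30 mm (distance of any of conical_flask, red_cap_bottle, petri from where it was at the start of the episode above 0.03 m).
It also fails if it takes over 48 s, if anything falls off the work surface, if the arm or the gripper's body presses on something with over 40 N, if the wrist force passes 120 N, or if a joint passes its speed limit or range.

## Robot

A 7-joint arm with a two-finger parallel gripper is mounted at the origin on a cart in front of the work surface, level with it; the furniture and walls round the work are solid. World frame = base frame: x ahead of the robot, y to its left, z up, the work surface at z = 0. Lengths are in m, angles in rad, forces in N, time in s.
With the tool pointing down it reaches from about 0.4 to 0.875 m from the base axis. Payload 19.3 kg.
Tool frame: the origin (TCP) lies on the centre line of the jaws, within the pads' length; the fingertips stand 8 mm ahead of it and the grasp point (between the pads) lies 11 mm behind it; z points along the fingers, y is the line along which they close (so a half turn about z gives the same grasp; the last joint's range is limited). The gripper opens to 85 mm and grips with 20 to 120 N. Pads are 22 mm wide; open, the fingers measure 114 mm over their backs; the gripper's body (76 mm by 85 mm) begins 54 mm behind the grasp point. The pads swing forward as they close: fully open they stand 13 mm farther back than shut.
Start: joints at [1.132, 0.521, -0.036, 1.599, 0.021, 1.021, -0.113], TCP at [0.225, -0.583, 0.239] pointing down, gripper open.
Joint ranges: [-2.91, 2.91], [-0.3, 2.13], [-1.5, 1.42], [0.17, 2.43], [-1.26, 4.41], [0.16, 1.93], [-2.52, 2.52]. Speed limits (rad/s): [1.89, 1.89, 2.39, 2.39, 3.01, 3.01, 3.01].

## Interface

Orientations are given as [roll, pitch, yaw] about the fixed x, y, z axes, in that order (R = Rz(yaw) Ry(pitch) Rx(roll)).
In Python, from workcell import status, grab_frame, camera_params, bot, search_frame, silhouettes gives the robot as it stands.
- The arm moves only by the shell command python3 -m creep 'ROWS' [FORCE]. ROWS is JSON, a list of rows, each a list of 5 numbers: the shift along the tool's x, y, z in units of 60 mm (1.0 is 60 mm), then the turn about the tool's z in units of 8 degrees (1.0 is 8 degrees), then the opening, from 0 (shut) to 1 (fully open). In form: [[x, y, z, twist, hand], ...]. A call has 1 to 5 rows; each row is the pose to reach, as a shift and turn from the pose commanded when the call began, along the tool's axes at that moment; what a row does not reach only later rows make up. A row lasts 1/8 s, in which the tool goes at most 62.5 mm and 10.7 degrees, less where a joint would pass 70% of its speed; a pose out of reach is approached as far as the arm can. A call with a gripper value outside its range is refused whole. The fingers move at their own pace and stop on an object; FORCE is the grip in N (left out, the last holds). Time passes only in rows, so rows that repeat a pose let the fingers close. It gives the time, the measured TCP pose, the force, the opening and the grip force at its end, in the units of the state.
- status.observe(): the state, without advancing time (a new reading comes with each control period).
- grab_frame(name): name is "scene" or "top"; returns the picture (400x640x3 uint8, blue, green, red); there is no depth.
- camera_params(name): a dict with "K" (3x3 intrinsics, pixels), "rvec" (rotation vector, rad) and "tvec" (3), from world to camera coordinates, as OpenCV has them. Camera axes: x right, y down, z forward; pixel columns grow to the right and rows downward; lengths in m; the calibration is good to about 2 mm. A picture is of the moment at which its call begins. camera_params takes no time and is no camera call.
- bot.job_done(): hands the job in; it is judged then, once.
Trained networks look in the newest picture that a camera, given by its name, has taken for a name from the list of things; names that differ only in an ending like _2 or _b are one class to them, and where a whole thing is asked for, a point or a joint stands for the part that bears it (a point fixed in the world has none). Each returns a list of dicts, best first, with "p" (0 to 1); they miss things now and then, are a little off and sometimes report something else, mostly with a low value. They report only what shows in the picture. A call takes as long as a camera call. They do not tell look-alikes from the thing itself.
- search_frame(camera, name): "extent" ([left, top, right, bottom] as shares, 0 to 1, of the picture: columns of its width, rows of its height, round what is visible of it).
- silhouettes(camera, name): "mask" (400x640 bool, what is visible of it) and "extent" ([left, top, right, bottom] as shares, 0 to 1, of the picture: columns of its width, rows of its height, round what is visible of it).
The state is a dict: "clock": time; "qpos": joint angles; "qd": joint speeds; "joint_efforts": joint torques, N m; "position": TCP position; "tool_rot": TCP orientation; "force": force on the tool from outside, world axes, zero at the start; "moment": the same for the moment, N m; "grip_width": finger opening in m; "finger_force": force on a finger pad.
Only numpy, scipy, OpenCV 4.12 (cv2) and the standard library are available. Lean on these libraries where they do the work, as an engineer would, in place of code of your own. Each camera call takes 0.05 s, during which the arm holds its last target. There are 200 camera calls.

## Working session

There is one attempt and no reset: what is moved stays moved. The work goes in short steps, Python scripts to look and compute and a shell command to move; the robot and the scene stay as the last step left them, time stands still between calls to the robot, and variables do not carry over. Pictures are saved under pics/ and viewed, at most 10 in all, crops included, and the job is handed in when it is done.

```bash
mkdir -p pics; ls
python3 - <<'E'
from workcell import *
import cv2
s=status.observe();print({k:s[k] for k in('clock','position','tool_rot','grip_width')})
for c in('scene','top'):
    cv2.imwrite(f'pics/{c}0.png',grab_frame(c)); p=camera_params(c)
    R=cv2.Rodrigues(p['rvec'])[0] if True else 0
    print(c,p['K'],(-R.T@p['tvec']).round(3),R.round(3).tolist())
    for n in('stand','rest','rod','conical_flask','red_cap_bottle','petri'):
        for r in silhouettes(c,n)[:4]: print(n,round(r['p'],2),[round(e*w) for e,w in zip(r['extent'],(640,400,640,400))])
E
```

```text
pics
{'clock': 0.0, 'position': array([ 0.22513685, -0.58269044,  0.23873211]), 'tool_rot': array([-3.14048081e+00,  9.28844177e-05,  3.68724231e-01]), 'grip_width': 0.0857027881129953}
scene [[442.98937269   0.         317.73220714]
 [  0.         442.98937269 195.9703667 ]
 [  0.           0.           1.        ]] [0.154 0.908 0.663] [[-0.877, -0.48, -0.02], [-0.251, 0.492, -0.834], [0.41, -0.726, -0.552]]
stand 0.77 [344, 133, 408, 197]
stand 0.64 [288, 218, 338, 287]
rest 0.74 [289, 223, 338, 288]
rest 0.69 [279, 317, 308, 346]
rest 0.18 [348, 132, 410, 196]
rest 0.16 [346, 181, 370, 232]
rod 0.88 [215, 208, 239, 256]
rod 0.82 [249, 243, 271, 300]
rod 0.63 [302, 207, 326, 247]
rod 0.59 [252, 200, 277, 250]
conical_flask 0.89 [346, 182, 372, 232]
red_cap_bottle 0.74 [300, 170, 323, 213]
petri 0.78 [277, 315, 309, 344]
top [[419.60885472   0.         313.0891825 ]
 [  0.         419.60885472 195.58118641]
 [  0.           0.           1.        ]] [0.499 0.192 1.059] [[0.004, -1.0, -0.003], [-0.995, -0.004, -0.099], [0.099, 0.004, -0.995]]
stand 0.87 [404, 193, 471, 255]
rest 0.58 [255, 208, 301, 251]
rod 0.91 [244, 141, 265, 162]
rod 0.88 [265, 220, 286, 241]
rod 0.64 [215, 199, 236, 222]
rod 0.54 [269, 169, 285, 191]
conical_flask 0.57 [340, 223, 365, 253]
red_cap_bottle 0.56 [342, 174, 369, 200]
petri 0.88 [196, 238, 219, 261]
```

View pics/scene0.png

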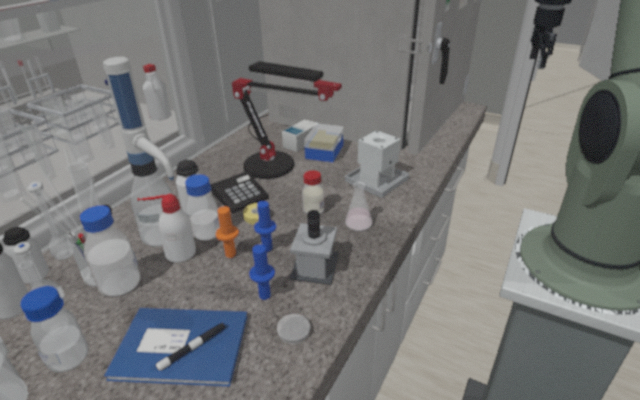

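View pics/top0.png

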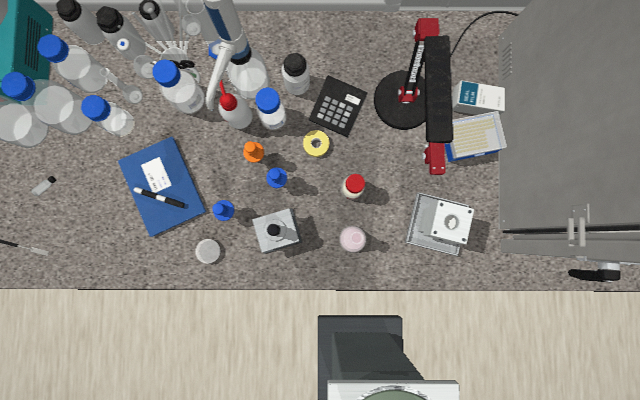

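The top view shows the real (black-handled) rod in the rest near (275,230) and the bore near (452,222). The blue and orange decoys are at (276,178), (223,210) and (253,152). The flask is at (352,238), the bottle at (354,186) and the dish at (208,251). Next I'll measure accurately.

```bash
cat > h.py <<'E'
import cv2,numpy as np
from workcell import *
def back(c,u,v,z):
    p=camera_params(c);R=cv2.Rodrigues(np.array(p['rvec']))[0];t=np.array(p['tvec']).ravel()
    d=R.T@np.linalg.inv(p['K'])@[u,v,1];o=-R.T@t
    return (o+d*(z-o[2])/d[2]).round(4)
def proj(c,P):
    p=camera_params(c);return cv2.projectPoints(np.float64(P).reshape(-1,3),np.float64(p['rvec']),np.float64(p['tvec']),p['K'],None)[0].reshape(-1,2)
E
python3 - <<'E'
from h import *
T=cv2.imread('pics/top0.png');S=cv2.imread('pics/scene0.png')
def blob(c,I,box,f,z,name):
    l,t,r,b=box;m=f(I[t:b,l:r].astype(int)).astype(np.uint8)
    n,L,st,ce=cv2.connectedComponentsWithStats(m)
    for i in range(1,n):
        if st[i,4]>15: print(name,st[i].tolist(),(ce[i]+[l,t]).round(1),back(c,*(ce[i]+[l,t]),z))
dark=lambda a:a.max(2)<55
blob('top',T,(262,216,290,244),dark,.146,'handle top')
for c,n,z in(('top','conical_flask',.08),('top','red_cap_bottle',.109),('top','petri',.015),('top','stand',.1),('top','rest',.08)):
    e=silhouettes(c,n)
    if e: e=e[0]['extent'];print(n,back(c,(e[0]+e[2])*320,(e[1]+e[3])*200,z))
for u,v in((223,208),(276,175),(253,150)):print('decoy',back('top',u,v,.128))
print('bench edge',back('top',400,290,0),'cabinet',back('top',503,232,.0),back('top',503,232,.3))
a=cv2.resize(T[185:260,400:480],None,fx=5,fy=5,interpolation=2);b=cv2.resize(T[200:260,245:305],None,fx=5,fy=5,interpolation=2)
c=cv2.resize(S[125:200,340:415],None,fx=5,fy=5,interpolation=2)
o=np.zeros((375,1100,3),np.uint8);o[:,:400]=a;o[:300,400:700]=b;o[:375,700:1075]=c
cv2.imwrite('pics/z.png',cv2.resize(o,(800,273),interpolation=cv2.INTER_AREA))
E
```

```text
handle top [6, 8, 12, 12, 112] [273.3 229.6] [0.5154 0.2811 0.146 ]
conical_flask [0.4982 0.104  0.08  ]
red_cap_bottle [0.6129 0.0989 0.109 ]
petri [0.4681 0.4563 0.015 ]
stand [ 0.53  -0.089  0.1  ]
rest [0.5168 0.2767 0.08  ]
decoy [0.5632 0.3955 0.128 ]
decoy [0.6378 0.2785 0.128 ]
decoy [0.6946 0.3312 0.128 ]
bench edge [ 0.3701 -0.0209  0.    ] cabinet [ 0.5145 -0.2817  0.    ] [ 0.5101 -0.1477  0.3   ]
```

View pics/z.png

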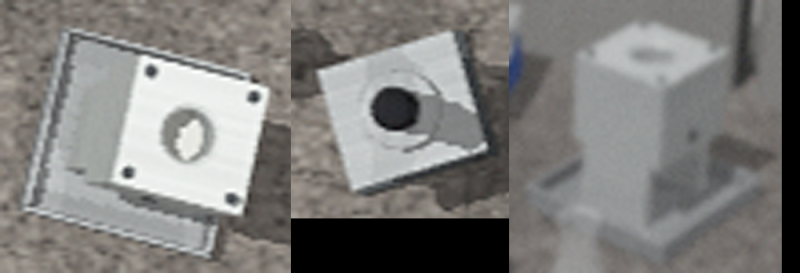

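The crops show the bore mouth at about (452,222) in the top view and (379,140) in the scene view, with four bolts around it. The rod handle is in the rest, offset slightly by parallax.

Run:
```python
from h import *
T=cv2.imread('pics/top0.png');S=cv2.imread('pics/scene0.png')
# block face bolts and mouth, top
g=cv2.cvtColor(T,6)[185:260,400:480];G=cv2.resize(g,None,fx=8,fy=8,interpolation=2)
def blobs(G,th,off,lo,hi,c,z,k=8):
    n,L,st,ce=cv2.connectedComponentsWithStats((G<th).astype(np.uint8))
    for i in range(1,n):
        if lo<st[i,4]/k/k<hi:
            p=(ce[i]+.5)/k-.5+off;print(c,st[i,4]//k//k,p.round(2),back(c,*p,z))
blobs(G[:,34*8:],120,(434,185),3,30,'top',.13)
# mouth: fill contour
w=(G[:,:]>205).astype(np.uint8)
cs,h=cv2.findContours(w,cv2.RETR_CCOMP,cv2.CHAIN_APPROX_NONE)
for i,q in enumerate(cs):
    if h[0][i][3]>=0 and cv2.contourArea(q)/64>15:
        (x,y),ax,_=cv2.fitEllipse(q);p=(np.array([x,y])+.5)/8-.5+[400,185];print('mouth top',p,np.array(ax)/8,back('top',*p,.13))
G2=cv2.resize(cv2.cvtColor(S,6)[125:200,340:415],None,fx=8,fy=8,interpolation=2)
for th in(190,200,210):
  cs,h=cv2.findContours((G2>th).astype(np.uint8),cv2.RETR_CCOMP,cv2.CHAIN_APPROX_NONE)
  for i,q in enumerate(cs):
    if h[0][i][3]>=0 and cv2.contourArea(q)/64>15:
        (x,y),ax,_=cv2.fitEllipse(q);p=(np.array([x,y])+.5)/8-.5+[340,125];print('mouth scene',th,p,np.array(ax)/8,back('scene',*p,.13))
# handle in scene: dark blob
d=(S[205:240,300:330].max(2)<60).astype(np.uint8);n,L,st,ce=cv2.connectedComponentsWithStats(d)
print(st[1:].tolist());print('handle axis scene pred top/bottom',proj('scene',[[.5154,.2811,.146],[.5154,.2811,.087]]),(ce[1:]+[300,205]))
```

```text
top 19 [442.88 186.44] [ 0.6132 -0.094   0.13  ]
top 14 [459.68 185.29] [ 0.6159 -0.1315  0.13  ]
top 15 [472.7  186.78] [ 0.6127 -0.1603  0.13  ]
top 8 [450.86 188.16] [ 0.6094 -0.1116  0.13  ]
top 9 [472.04 197.92] [ 0.5878 -0.158   0.13  ]
top 4 [475.97 199.79] [ 0.5836 -0.1666  0.13  ]
top 5 [441.11 204.09] [ 0.5737 -0.089   0.13  ]
top 4 [469.71 206.39] [ 0.5689 -0.1522  0.13  ]
top 4 [476.1  210.01] [ 0.5609 -0.1661  0.13  ]
top 6 [469.36 211.2 ] [ 0.5582 -0.1511  0.13  ]
top 5 [434.75 231.99] [ 0.512  -0.0734  0.13  ]
top 6 [463.31 239.21] [ 0.4964 -0.1358  0.13  ]
top 5 [436.39 250.79] [ 0.4709 -0.076   0.13  ]
top 14 [471.98 255.58] [ 0.4608 -0.1537  0.13  ]
top 3 [476.32 255.52] [ 0.461  -0.1632  0.13  ]
mouth top [451.1130867 221.6465683] [15.38282299 15.93977642] [ 0.5349 -0.1101  0.13  ]
[[8, 6, 12, 27, 253]]
handle axis scene pred top/bottom [[315.0528437  211.79976387]
 [315.71323964 234.87514906]] [[313.50592885 223.71936759]]
```

```bash
cat >> h.py <<'E'
def units(*W):
    s=status.observe();r=s['tool_rot'];p=s['position']
    from scipy.spatial.transform import Rotation as Ro
    R=Ro.from_euler('xyz',r)
    print('t',round(s['clock'],2),'p',p.round(4),'rpy',np.round(r,4),'q',np.round(s['qpos'],2),'F',np.round(s['force'],1),'w',round(s['grip_width'],4),round(float(np.max(s['finger_force'])),1))
    for w in W: print(w,'->',(R.inv().apply(np.array(w)-p)/.06).round(3))
E
python3 - <<'E'
from h import *
print(proj('scene',[.535,-.112,.13]),proj('scene',[.535,-.110,.13]))
units((.32,-.3,.24),(.40,0,.25),(.5,.28,.25))
E
```

```text
[[379.67819026 138.95394586]] [[379.39607955 139.25095694]]
t 0.95 p [ 0.2253 -0.583   0.2393] rpy [-3.1416  0.      0.3688] q [ 1.13  0.52 -0.04  1.6   0.02  1.02 -0.11] F [0.  0.2 0.3] w 0.0848 0.0
(0.32, -0.3, 0.24) -> [ 3.173 -3.83  -0.011]
(0.4, 0, 0.25) -> [ 6.219 -8.013 -0.178]
(0.5, 0.28, 0.25) -> [  9.455 -11.766  -0.178]
```

```bash
python3 -m creep '[[0.65,-0.77,0,0,1],[1.3,-1.53,0,0,1],[1.95,-2.3,0,0,1],[2.6,-3.1,0,0,1],[3.2,-3.85,0,0,1]]'
python3 -m creep '[[0.6,-0.8,0,0,1],[1.2,-1.65,0,0,1],[1.8,-2.5,-0.1,0,1],[2.4,-3.3,-0.2,0,1],[3.0,-4.2,-0.2,0,1]]'
python3 - <<'E'
from h import *
units((.517,.282,.25))
E
```

```text
clock: 1.58
position: [0.3216, -0.2964, 0.2395]
tool_rot: [3.141, -0.0, 0.369]
force: [1.5, -0.0, 0.2]
grip_width: 0.0852
finger_force: 0.0
clock: 2.2
position: [0.3982, 0.0012, 0.252]
tool_rot: [3.141, -0.002, 0.368]
force: [1.5, -1.0, 0.0]
grip_width: 0.0855
finger_force: 0.0
t 2.2 p [0.3982 0.0012 0.252 ] rpy [ 3.1408e+00 -1.6000e-03  3.6820e-01] q [ 0.21  0.16 -0.4   2.12  0.08  0.87 -1.44] F [ 1.5 -1.   0. ] w 0.0855 0.0
(0.517, 0.282, 0.25) -> [ 3.532 -3.654  0.037]
```

```bash
python3 -m creep '[[0.7,-0.73,0,0,1],[1.4,-1.46,0,0,1],[2.1,-2.19,0,0,1],[2.8,-2.92,0,0,1],[3.53,-3.65,0,0,1]]'
python3 -m creep '[[0,0,0,0,1],[0,0,0,0,1]]'
python3 - <<'E'
from h import *
units((.517,.282,.111))
cv2.imwrite('pics/s1.png',cv2.resize(grab_frame('scene')[60:320,200:440],None,fx=2.3,fy=2.3,interpolation=2))
E
```

```text
clock: 2.82
position: [0.517, 0.2817, 0.2514]
tool_rot: [3.141, -0.0, 0.368]
force: [0.7, -0.7, 1.0]
grip_width: 0.0853
finger_force: 0.0
clock: 3.08
position: [0.516, 0.2795, 0.251]
tool_rot: [3.141, 0.001, 0.369]
force: [0.0, -0.5, -1.2]
grip_width: 0.085
finger_force: 0.0
t 3.08 p [0.516  0.2795 0.251 ] rpy [3.1412e+00 8.0000e-04 3.6890e-01] q [-0.26  0.48 -0.47  1.67  0.25  1.05 -2.02] F [ 0.  -0.5 -1.2] w 0.085 0.0
(0.517, 0.282, 0.111) -> [ 0.032 -0.034  2.333]
```

View pics/s1.png

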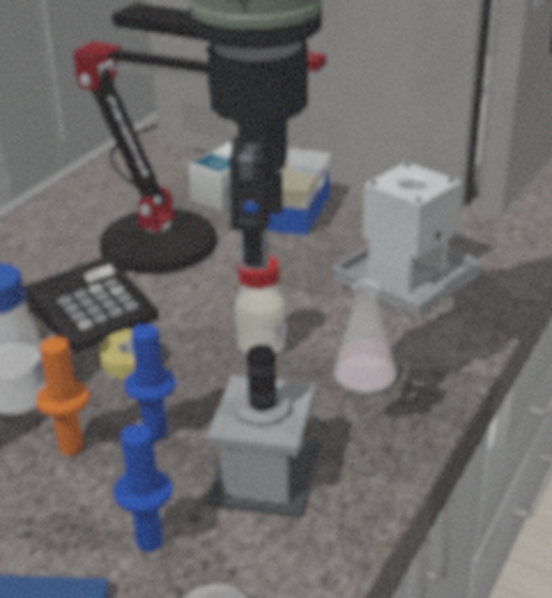

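The gripper tip is at crop (255,262), directly above the handle at (261,350). The flask and bottle are clear of the path. I'll check for a scene-camera bias at the tip before going down.

```bash
python3 - <<'E'
from h import *
print(proj('scene',[[.516,.2795,.243],[.516,.2795,.251],[.516,.2795,.262]]))
E
python3 -m creep '[[0.03,-0.03,0.6,0,1],[0.03,-0.03,1.1,0,1],[0.03,-0.03,1.5,0,1],[0.03,-0.03,1.5,0,1]]'
python3 - <<'E'
from h import *
units((.516,.2805,.111))
cv2.imwrite('pics/s2.png',cv2.resize(grab_frame('scene')[120:270,240:400],None,fx=4,fy=4,interpolation=2))
E
```

```text
[[313.99006302 169.4988341 ]
 [313.88529189 165.81054336]
 [313.73940306 160.6747735 ]]
clock: 3.62
position: [0.5168, 0.2806, 0.1605]
tool_rot: [3.141, 0.002, 0.367]
force: [-0.7, 0.7, 1.5]
grip_width: 0.0856
finger_force: 0.0
t 3.62 p [0.5168 0.2806 0.1605] rpy [3.1408e+00 2.2000e-03 3.6750e-01] q [-0.29  0.59 -0.44  1.75  0.31  0.87 -2.08] F [-0.7  0.7  1.5] w 0.0856 0.0
(0.516, 0.2805, 0.111) -> [-0.012 -0.004  0.825]
```

View pics/s2.png

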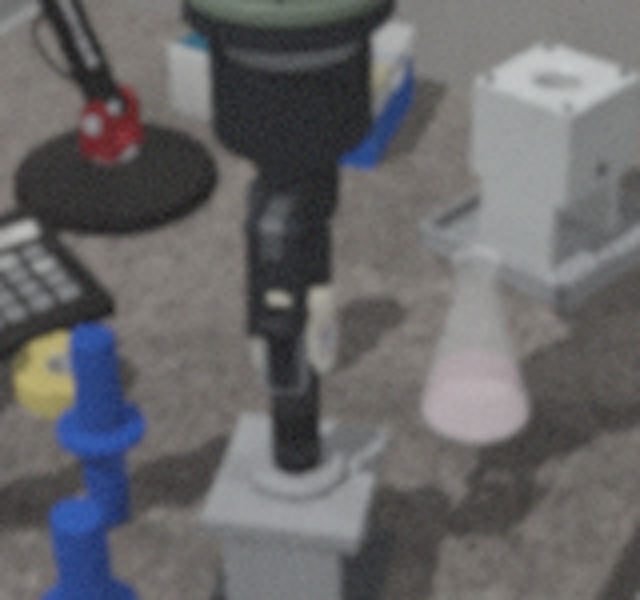

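The near finger is in front of the rod handle at crop (290,390). The offset of about 2.5 px matches its position along the closing axis, so the rod is between the jaws. I'll descend and grip.

```bash
python3 -m creep '[[0,0,0.4,0,1],[0,0,0.8,0,1],[0,0,0.8,0,1]]' 
python3 -m creep '[[0,0,0,0,0],[0,0,0,0,0],[0,0,0,0,0],[0,0,0,0,0],[0,0,0,0,0]]' 90
python3 -m creep '[[0,0,0,0,0],[0,0,0,0,0],[0,0,0,0,0]]' 90
```

```text
clock: 4.05
position: [0.5172, 0.2817, 0.1135]
tool_rot: [3.141, 0.001, 0.368]
force: [0.4, -0.2, 0.4]
grip_width: 0.0854
finger_force: 0.0
clock: 4.68
position: [0.5176, 0.2825, 0.114]
tool_rot: [-3.142, -0.001, 0.369]
force: [-0.8, -1.9, 8.0]
grip_width: 0.0246
finger_force: 87.7
clock: 5.05
position: [0.5176, 0.2824, 0.114]
tool_rot: [-3.142, -0.001, 0.369]
force: [-1.2, -1.5, 8.7]
grip_width: 0.0237
finger_force: 87.7
```

```bash
python3 -m creep '[[0,0,-0.3,0,0],[0,0,-0.9,0,0],[0,0,-1.6,0,0],[0,0,-2.2,0,0],[0,0,-2.6,0,0]]'
python3 -m creep '[[0,0,0,0,0],[0,0,0,0,0]]'
python3 - <<'E'
from h import *
units((.535,-.112,.27),(.53,.1,.27))
cv2.imwrite('pics/s3.png',cv2.resize(grab_frame('scene')[80:280,240:440],None,fx=3,fy=3,interpolation=2))
E
```

```text
clock: 5.68
position: [0.5173, 0.2824, 0.2722]
tool_rot: [-3.141, -0.002, 0.369]
force: [-0.3, 0.1, -2.7]
grip_width: 0.0241
finger_force: 88.6
clock: 5.92
position: [0.5169, 0.282, 0.2688]
tool_rot: [3.141, 0.001, 0.369]
force: [-0.3, -0.4, -3.0]
grip_width: 0.0243
finger_force: 88.6
t 5.92 p [0.5169 0.282  0.2688] rpy [3.1414e+00 9.0000e-04 3.6880e-01] q [-0.26  0.47 -0.48  1.65  0.24  1.09 -2.01] F [-0.3 -0.4 -3. ] w 0.0243 88.6
(0.535, -0.112, 0.27) -> [-2.087  6.233 -0.018]
(0.53, 0.1, 0.27) -> [-0.89   2.907 -0.019]
```

View pics/s3.png

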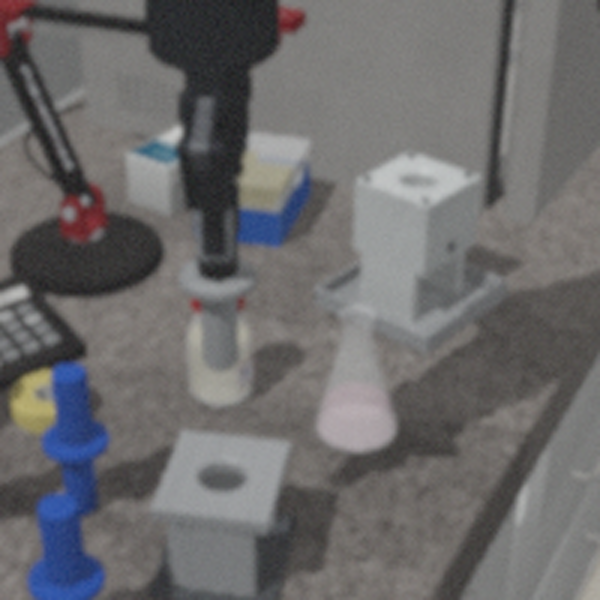

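The rod is lifted and upright, with its tip at crop (221,367) and well above the flask and bottle. I'll move it over the bore.

```bash
python3 -m creep '[[-0.3,0.8,0,0,0],[-0.6,1.6,0,0,0],[-0.9,2.5,0,0,0],[-1.2,3.4,0,0,0],[-1.5,4.3,0,0,0]]'
python3 -m creep '[[-0.25,0.8,0,0,0],[-0.5,1.6,0,0,0],[-0.58,1.93,0,0,0],[-0.58,1.93,0,0,0],[-0.58,1.93,0,0,0]]'
python3 - <<'E'
from h import *
units((.535,-.112,.25))
p=status.observe()['position']
print(proj('scene',[[p[0],p[1],p[2]-.096],[.535,-.112,.13]]),proj('top',[.535,-.112,.13]))
a=cv2.resize(grab_frame('scene')[80:180,330:430],None,fx=4,fy=4,interpolation=2)
b=cv2.resize(grab_frame('top')[170:270,400:500],None,fx=4,fy=4,interpolation=2)
cv2.imwrite('pics/s4.png',np.hstack([a,b]))
E
```

```text
clock: 6.6
position: [0.5258, 0.0073, 0.2685]
tool_rot: [-3.141, 0.001, 0.369]
force: [0.7, 0.1, -2.5]
grip_width: 0.024
finger_force: 88.8
clock: 7.22
position: [0.5354, -0.1104, 0.2687]
tool_rot: [-3.141, 0.001, 0.37]
force: [0.5, 0.2, -2.7]
grip_width: 0.0239
finger_force: 89.0
t 7.22 p [ 0.5354 -0.1104  0.2687] rpy [-3.1406e+00  7.0000e-04  3.6970e-01] q [ 0.38  0.39 -0.38  1.76  0.16  1.03 -1.26] F [ 0.5  0.2 -2.7] w 0.0239 89.0
(0.535, -0.112, 0.25) -> [-0.015  0.022  0.312]
[[380.2392205  124.47979199]
 [379.67819026 138.95394586]] [[451.97435883 221.6131505 ]]
```

View pics/s4.png

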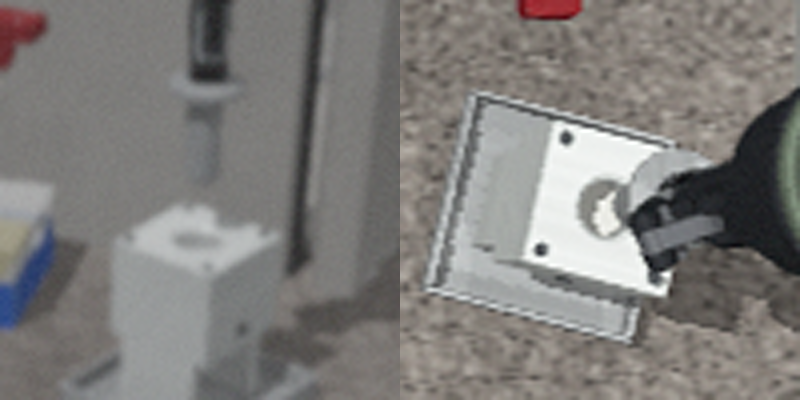

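The rod is over the bore. In the scene crop the shank tip is at (203,184) and the mouth at (198,240), so it sits about 1–2 mm to image right. I'll lower it to just above the mouth and measure there.

```bash
python3 -m creep '[[0.0,0.02,0.25,0,0],[0.0,0.02,0.5,0,0],[0.0,0.02,0.5,0,0]]'
python3 - <<'E'
from h import *
units((.535,-.112,.2))
p=status.observe()['position']
I=grab_frame('scene');g=cv2.cvtColor(I,6);cv2.imwrite('pics/raw5.png',I)
for r in range(108,134,3): print(r,g[r:r+3,366:396].mean(0).astype(int).tolist())
for z in(.16,.145):print(proj('scene',[p[0],p[1],z]))
cv2.imwrite('pics/s5.png',cv2.resize(I[90:160,340:420],None,fx=8,fy=8,interpolation=2))
E
```

```text
clock: 7.7
position: [0.5353, -0.1123, 0.2376]
tool_rot: [-3.14, 0.002, 0.369]
force: [0.0, 0.7, -1.8]
grip_width: 0.0239
finger_force: 89.0
t 7.7 p [ 0.5353 -0.1123  0.2376] rpy [-3.1401e+00  2.3000e-03  3.6920e-01] q [ 0.38  0.42 -0.37  1.79  0.18  0.96 -1.27] F [ 0.   0.7 -1.8] w 0.0239 89.0
(0.535, -0.112, 0.2) -> [-0.002 -0.005  0.627]
108 [124, 126, 123, 128, 125, 127, 130, 134, 133, 129, 106, 72, 51, 47, 41, 41, 42, 42, 45, 62, 88, 105, 112, 118, 119, 122, 123, 122, 123, 123]
111 [125, 124, 126, 125, 124, 124, 132, 139, 141, 143, 134, 125, 114, 105, 95, 93, 92, 100, 106, 113, 121, 125, 118, 119, 118, 120, 122, 123, 123, 124]
114 [122, 124, 125, 125, 123, 125, 123, 124, 125, 127, 127, 127, 129, 133, 133, 134, 132, 132, 128, 128, 122, 121, 116, 118, 118, 122, 125, 124, 126, 123]
117 [123, 125, 124, 123, 124, 125, 124, 125, 122, 116, 106, 92, 89, 92, 93, 94, 91, 96, 100, 112, 118, 122, 122, 125, 124, 124, 123, 124, 125, 123]
120 [124, 122, 125, 124, 125, 125, 126, 125, 125, 120, 113, 105, 99, 96, 96, 91, 90, 95, 103, 114, 121, 126, 123, 124, 125, 126, 123, 124, 124, 122]
123 [125, 125, 125, 124, 126, 123, 126, 127, 125, 124, 123, 122, 119, 120, 117, 111, 104, 98, 103, 115, 122, 123, 121, 120, 124, 123, 123, 123, 122, 123]
126 [123, 126, 124, 125, 125, 125, 124, 124, 123, 126, 121, 122, 122, 119, 119, 112, 109, 105, 107, 116, 119, 121, 122, 121, 122, 122, 122, 123, 124, 121]
129 [126, 124, 124, 124, 125, 126, 131, 135, 140, 135, 128, 121, 119, 119, 115, 112, 107, 105, 111, 118, 120, 121, 121, 123, 121, 123, 121, 123, 121, 122]
132 [128, 133, 140, 146, 157, 166, 175, 181, 178, 162, 136, 122, 119, 118, 117, 110, 103, 108, 116, 125, 125, 124, 124, 123, 120, 122, 122, 123, 122, 123]
[[380.25819843 128.66131281]]
[[379.93262183 133.812612  ]]
```

View pics/s5.png

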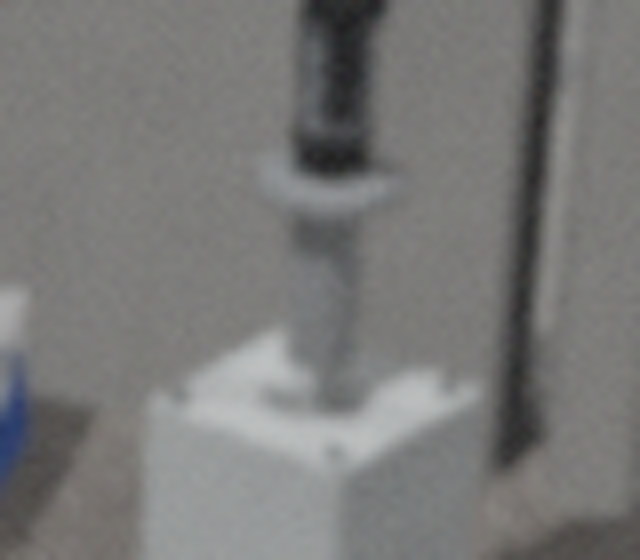

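The shank is centred at about column 380.5, against about 379.5 for the mouth. That is a 1–1.5 mm offset, within the 4 mm clearance plus chamfer. I'll correct it by 1.2 mm and enter gently.

```bash
python3 -m creep '[[0.02,0,0.08,0,0],[0.02,0,0.2,0,0],[0.02,0,0.3,0,0],[0.02,0,0.4,0,0],[0.02,0,0.4,0,0]]'
python3 - <<'E'
from h import *
units((.536,-.112,.164)); print(status.observe()['moment'])
E
```

```text
clock: 8.38
position: [0.537, -0.112, 0.2148]
tool_rot: [-3.141, 0.001, 0.369]
force: [-0.4, 0.6, -2.8]
grip_width: 0.0243
finger_force: 89.0
t 8.38 p [ 0.537  -0.112   0.2148] rpy [-3.1412e+00  6.0000e-04  3.6890e-01] q [ 0.37  0.45 -0.37  1.81  0.2   0.91 -1.29] F [-0.4  0.6 -2.8] w 0.0243 89.0
(0.536, -0.112, 0.164) -> [-0.014 -0.006  0.847]
[-0.04822342  0.0249737  -0.00043653]
```

The tip is in the bore at about 119 mm with no side force. Next I'll push the plug out.

```bash
python3 -m creep '[[-0.01,0,0.12,0,0],[-0.01,0,0.24,0,0],[-0.01,0,0.36,0,0],[-0.01,0,0.48,0,0],[-0.01,0,0.6,0,0]]' 120
python3 -m creep '[[0,0,0.08,0,0],[0,0,0.16,0,0],[0,0,0.2,0,0],[0,0,0.22,0,0],[0,0,0.22,0,0]]'
python3 - <<'E'
from h import *
units((.536,-.112,.164))
E
```

```text
clock: 9.0
position: [0.5374, -0.1126, 0.1798]
tool_rot: [3.14, -0.002, 0.369]
force: [-1.8, -1.7, 14.8]
grip_width: 0.0237
finger_force: 119.7
clock: 9.62
position: [0.5366, -0.1123, 0.166]
tool_rot: [-3.141, 0.0, 0.369]
force: [1.2, -0.0, -2.1]
grip_width: 0.0234
finger_force: 117.9
t 9.62 p [ 0.5366 -0.1123  0.166 ] rpy [-3.1415e+00  1.0000e-04  3.6880e-01] q [ 0.36  0.51 -0.35  1.86  0.23  0.81 -1.32] F [ 1.2 -0.  -2.1] w 0.0234 117.9
(0.536, -0.112, 0.164) -> [-0.008 -0.008  0.034]
```

```bash
python3 -m creep '[[0,0,0.04,0,0],[0,0,0.06,0,0],[0,0,0.06,0,0]]'
python3 - <<'E'
from h import *
units()
I=grab_frame('scene')
cv2.imwrite('pics/s6.png',cv2.resize(I[80:210,320:430],None,fx=5,fy=4.5,interpolation=2))
E
```

```text
clock: 10.0
position: [0.5369, -0.1122, 0.164]
tool_rot: [3.141, -0.001, 0.369]
force: [-10.2, 1.5, 25.8]
grip_width: 0.0237
finger_force: 121.3
t 10.0 p [ 0.5369 -0.1122  0.164 ] rpy [ 3.1406e+00 -9.0000e-04  3.6870e-01] q [ 0.35  0.51 -0.35  1.86  0.24  0.8  -1.32] F [-10.2   1.5  25.8] w 0.0237 121.3
```

View pics/s6.png

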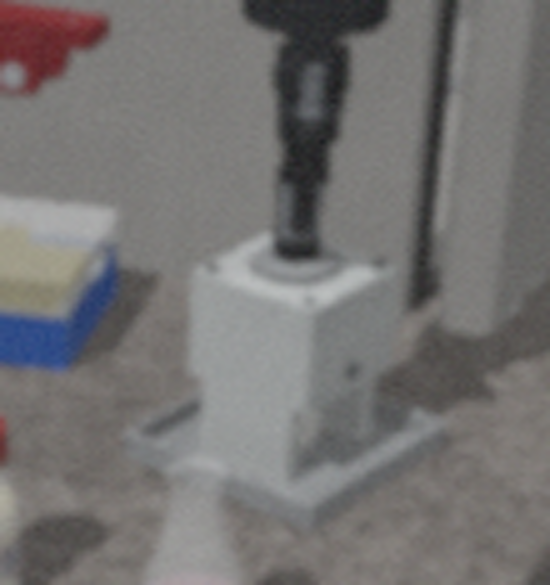

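The collar is flat on the block at crop (297,262), and a white plug edge shows in the tray opening at about (305,430). I'll ease the press, open the jaws and withdraw straight up.

```bash
python3 -m creep '[[0,0,-0.03,0,0],[0,0,-0.03,0,0.6],[0,0,-0.03,0,1],[0,0,-0.03,0,1],[0,0,-0.03,0,1]]' 20
python3 -m creep '[[0,0,0,0,1],[0,0,0,0,1],[0,0,-0.4,0,1],[0,0,-0.9,0,1],[0,0,-1.6,0,1]]'
python3 -m creep '[[0,0,-0.6,0,1],[0,0,-1,0,1],[-0.5,0,-1,0,1],[-1.0,0,-1,0,1],[-1.0,0,-1,0,1]]'
python3 - <<'E'
from h import *
units()
I=grab_frame('scene')
T=grab_frame('top')
for n in('plug','rod'):
  for c,I2 in(('scene',I),('top',T)):
    for r in silhouettes(c,n)[:4]: print(c,n,round(r['p'],2),[round(e*w) for e,w in zip(r['extent'],(640,400,640,400))])
print(proj('scene',[[.535,-.112,.196],[.535,-.112,.021]]),proj('top',[.535,-.112,.196]))
cv2.imwrite('pics/s7.png',np.hstack([cv2.resize(I[110:210,330:430],None,fx=4,fy=4,interpolation=2),cv2.resize(T[170:270,400:500],None,fx=4,fy=4,interpolation=2)]))
E
```

```text
clock: 10.68
position: [0.5366, -0.1123, 0.1642]
tool_rot: [-3.141, 0.0, 0.369]
force: [0.1, -0.9, -0.4]
grip_width: 0.0853
finger_force: 0.0
clock: 11.3
position: [0.5361, -0.1122, 0.2607]
tool_rot: [-3.141, 0.001, 0.369]
force: [-0.1, -0.2, -0.2]
grip_width: 0.0849
finger_force: 0.0
clock: 11.92
position: [0.4793, -0.1349, 0.3207]
tool_rot: [3.141, 0.0, 0.367]
force: [-0.3, -0.4, 0.3]
grip_width: 0.0855
finger_force: 0.0
t 11.93 p [ 0.4793 -0.1349  0.3207] rpy [3.1407e+00 3.0000e-04 3.6690e-01] q [ 0.47  0.25 -0.39  1.81  0.11  1.1  -1.16] F [-0.3 -0.4  0.3] w 0.0855 0.0
scene plug 0.38 [343, 135, 408, 197]
top plug 0.63 [440, 210, 466, 234]
scene rod 0.92 [216, 207, 238, 260]
scene rod 0.73 [249, 244, 269, 300]
scene rod 0.59 [254, 203, 276, 251]
scene rod 0.57 [370, 114, 386, 144]
top rod 0.76 [438, 210, 465, 236]
top rod 0.76 [266, 166, 287, 188]
top rod 0.65 [243, 139, 264, 163]
top rod 0.63 [213, 200, 236, 222]
[[381.12774727 116.05414223]
 [377.46905074 173.85347757]] [[462.45183309 220.4053684 ]]
```

View pics/s7.png

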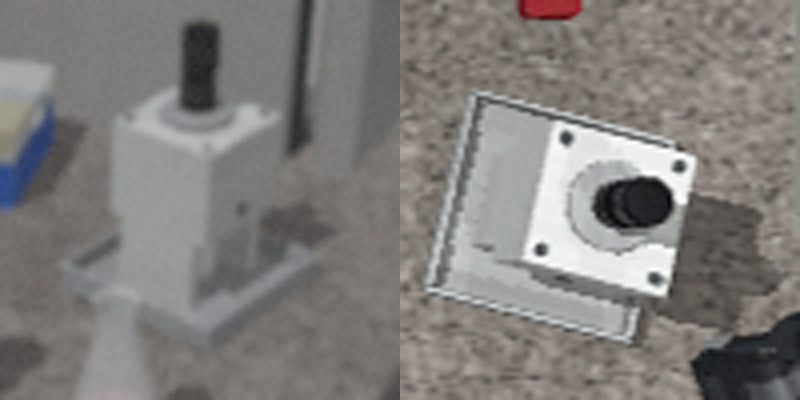

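The rod stands upright with its collar flat and centred on the bore at top crop (608,206). The gripper is clear and touches nothing. The plug can't be above the rod tip at 68 mm, so it has dropped.

```bash
python3 -c "
from workcell import bot
print(bot.job_done())"
```

```text
the job is handed in; nothing more can be done
None
```

I handed the job in at about 12 s: the rod stands released in the bore with its collar on the block, and the bystanders were not touched; I inferred that the plug is in the tray from the push force dropping off and the rod being fully seated, without seeing it clearly, and no verdict came back.

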